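# Register the cradle under the needle and hold the offset lever over it

### The arm

A 7-joint arm with a two-finger parallel gripper is mounted at the origin on a cart in front of the work surface, level with it; the furniture and walls round the work are solid. World frame = base frame: x ahead of the robot, y to its left, z up, the work surface at z = 0. Lengths are in m, angles in rad, forces in N, time in s.
With the tool pointing down it reaches from about 0.425 to 0.875 m from the base axis. Payload 4.7 kg.
Tool frame: the origin (TCP) lies at the very end of the fingers, on their centre line; the grasp point (between the pads) lies 19 mm behind it; z points along the fingers, y is the line along which they close (so a half turn about z gives the same grasp; the last joint's range is limited). The gripper opens to 87 mm and grips with 3 to 60 N. Pads are 19 mm wide; open, the fingers measure 117 mm over their backs; the gripper's body (75 mm by 190 mm) begins 51 mm behind the grasp point.
Start: joints at [1.212, 0.321, -0.07, 1.45, 0.023, 1.371, -0.057], TCP at [0.237, -0.605, 0.223] pointing down, gripper open.
Joint ranges: [-2.86, 2.86], [-0.3, 2.09], [-1.38, 1.24], [0.06, 2.45], [-1.56, 4.7], [0.09, 2.05], [-2.69, 2.69]. Speed limits (rad/s): [2.57, 2.57, 3.14, 3.14, 3.14, 3.14, 3.14].

### API

Orientations are given as [roll, pitch, yaw] about the fixed x, y, z axes, in that order (R = Rz(yaw) Ry(pitch) Rx(roll)).
In Python, from bench import * gives the robot as it stands. The module is installed in compiled form; this text tells all that it offers. Calls block until the motion is done:
- goto(position, orientation): joint-space move of the TCP to a pose.
- servo_line(position, rate=0.15, frame=None): straight line of the TCP; frame=None keeps the orientation; rate is the mean speed in m/s.
- set_joints(angles): joint-space move.
- open_jaws() and close_gripper(squeeze=None): open the fingers fully, or close them until they stop; squeeze is the grip in N (None keeps the last).
- sleep(seconds).
- solve_ik(position, orientation): joint angles nearest the present ones, or None.
- camera(name): name is "side" or "top"; returns a dict with "pixels" (400x640x3 uint8, blue, green, red), "range_z" (400x640 float32, m along the optical axis (not along the pixel's ray), 0 where there is no reading), "fx", "fy", "cx", "cy" (pixels), "D" ([k1, k2, p1, p2, k3] as OpenCV has them; the pictures are not rectified), "view" (4x4, takes a point from world to camera coordinates). Camera axes: x right, y down, z forward; pixel columns grow to the right and rows downward; lengths in m; the calibration is good to about 2 mm. A picture is of the moment at which its call begins.
A pose or a line that the arm cannot do raises Unreachable and nothing moves.
- finish_job(): hands the job in; it is judged then, once.
Readings, each from a call of its own:
- read_clock(): time.
- read_q(): joint angles.
- read_joint_velocities(): joint speeds.
- read_tau(): joint torques, N m.
- read_eef_pos(): TCP position.
- read_eef_rot(): TCP orientation.
- read_contact_force(): force on the tool from outside, world axes, zero at the start.
- read_torque(): the same for the moment, N m.
- read_finger_gap(): finger opening in m.
- read_grasp_force(): force on a finger pad.
Only numpy, scipy, OpenCV 4.12 (cv2) and the standard library are available. Lean on these libraries where they do the work, as an engineer would, in place of code of your own. Each camera call takes 0.05 s, during which the arm holds its last target. There are 200 camera calls.

### The job

First slide the assembly cradle along its rails until the needle tip stands over the ring mark on the cradle's tab, and leave it there. Then lift the steel lever from the bench, gripped at its balance point so that it hangs level, and finish holding it still and level about 4 cm above the cradle, its square heavy end over the wide pocket and its eye end over the narrow fork; the program ends with the lever still in the gripper. Do not touch the needle stand, do not knock the lever against the cradle, and leave the other things on the bench where they are.

Things in the scene. Friction and masses are not known exactly. Their poses are not given: they have to be found in the camera images.
- lever: offset steel lever, 0.35 to 0.65 kg, 190 mm long (x), lying on its underside. At +x a square heavy end, 36 mm cube (x 59 to 95); at -x an upright eye disc, 36 mm diameter, 12 thick (centre x -77); between them a bar 12 wide (y), 8 to 28 mm above the underside. Origin: underside, mid-length; z up. Balance point: x +26 mm, y 0, 18 mm above the underside; grip the bar within 1 cm of it
- weight_end (a point): point on the lever's underside below the centre of its square heavy end (x = +77 mm in the lever's frame)
- eye_end (a point): point on the lever's underside below the centre of its eye (x = -77 mm in the lever's frame)
- jig: fixed slide base: dark steel plate 320x74 mm with two rails, on the bench. Origin: on the bench on the centre line; x is the slide direction, z up. Carries the cradle: aluminium plate 240x66 mm, top at 32 mm, with upright cheek pairs up to 62 mm above the bench: wide pocket (42 mm gap) toward +x, narrow fork (18 mm gap) toward -x; black handle at the +x end, small tab on the -y side
- cradle (a joint): position of the cradle along the rails, m: 0 with the cradle at the jig's origin, growing toward the jig's +x; range -0.07 to +0.07; it slides with about 2.5 N of friction and stays where it is left
- handle (a point): centre of the top of the handle block on the cradle: 24 mm long along the slide, 16 mm across (grip it across), standing from 32 to 73 mm above the bench, 119 mm from the cradle's middle toward the jig's +x
- mark (a point): centre of the ring mark (13 mm outside diameter, with a dot) on top of the cradle's tab, 33 mm above the bench, 45 mm to the -y side of the centre line; moves with the cradle
- needle_stand: small fixed steel stand beside the rails on the jig's -y side: post 10 mm thick on a foot, top 61 mm above the bench, with a short arm that reaches over the tab. Origin: on the bench, 65 mm from the jig's centre line
- needle_tip (a point): tip of the needle that points straight down from the stand's arm, about 5 mm above the tab; it does not move
- pocket (a point): centre of the wide pocket, at the height of its cheek tops (62 mm above the bench); on the cradle, 77 mm from its middle toward the jig's +x
- fork (a point): centre of the narrow fork, at the height of its cheek tops (62 mm above the bench); on the cradle, 77 mm from its middle toward the jig's -x
- vial: bystander: small capped vial, 26 mm diameter, 50 mm tall, standing; origin under its centre
- waffle: bystander: flat square black chip tray, 50x50x8 mm; origin under its centre
- spare_block: bystander: small block with a recess in its top, 34x34x30 mm; origin under its centre
Not all that is in view belongs to the job. Of the things shaped like the needle_stand, the steel one is meant.

How it is judged:
On the way, in this order (a step that is already met when the one before it is completed fails the run):
1. the ring mark is under the needle tip and the cradle is let go there, the lever still lying on the bench (horizontal distance between mark and needle_tip below 0.004 m and velocity of joint cradle between -0.005 and 0.005 m/s and contact force between jig and the fingers below 0.2 N and height (world z) of lever below 0.01 m), for 0.3 s.
2. the lever is lifted clear of the bench, gripped at its balance point, and level (height (world z) of lever above 0.03 m and x of the grasp point in the frame of lever between 0.014 and 0.038 m and contact force between lever and the fingers above 1 N and angle between lever's own z axis and vertical below 0.06 rad), for 0.2 s.
At the end, for the whole second after the job is handed in: Ring mark within 4 mm of the needle tip (plan view). Lever gripped within 12 mm of its balance point, level within 0.06 rad, still, touching nothing else, underside 20 to 65 mm above the cheek tops, heavy end and eye within 10 mm of pocket and fork centres (plan view) (horizontal distance between mark and needle_tip below 0.004 m and x of the grasp point in the frame of lever between 0.014 and 0.038 m and contact force between lever and the fingers above 1 N and angle between lever's own z axis and vertical below 0.06 rad and z of lever in the frame of pocket between 0.02 and 0.065 m and horizontal distance between weight_end and pocket below 0.01 m and horizontal distance between eye_end and fork below 0.01 m and contact force between lever and jig below 0.1 N and linear speed of lever below 0.02 m/s and angular speed of lever below 0.1 rad/s); the arm keeps its last pose, push and grip.
It fails at once if the needle stand is touched (contact force between needle_stand and anything else above 1 N).
It fails at once if the lever knocks against the cradle (contact force between lever and jig above 1 N).
It fails at once if a bystander is moved (distance of any of vial, waffle, spare_block from where it was at the start of the episode above 0.015 m).
It also fails if it takes over 51 s, if anything falls off the work surface, if the arm or the gripper's body presses on something with over 40 N, if the wrist force passes 120 N, or if a joint passes its speed limit or range.

## Working session

There is one attempt and no reset: what is moved stays moved. The work goes in short steps, each a Python script; the robot and the scene stay as the last script left them, time stands still between calls to the robot, and variables do not carry over. Pictures are saved under pics/ and viewed, at most 10 in all, crops included, and the job is handed in when it is done.

```bash
mkdir -p pics; python3 - <<'E'
from bench import *
import cv2,pickle
for n in("top","side"):
    c=camera(n); pickle.dump(c,open(n+"0.pkl","wb")); cv2.imwrite(f"pics/{n}0.png",c["pixels"])
    print(n,c["fx"],c["fy"],c["cx"],c["cy"],c["D"]);print(c["view"].round(3) if hasattr(c["view"],'round') else c["view"])
print(read_clock(),read_eef_rot())
E
```

```text
top 460.7672644781591 460.7672644781591 310.9409975813563 194.03113964482316 [0.04318345 0.         0.         0.         0.        ]
[[-0.011 -1.     0.004  0.087]
 [-0.989  0.011 -0.147  0.494]
 [ 0.147 -0.005 -0.989  1.38 ]
 [ 0.     0.     0.     1.   ]]
side 457.52504779882986 457.52504779882986 323.08774722567614 196.97819387290937 [0.00916153 0.         0.         0.         0.        ]
[[-0.017 -1.    -0.004  0.12 ]
 [-0.852  0.017 -0.523  0.458]
 [ 0.523 -0.005 -0.852  0.908]
 [ 0.     0.     0.     1.   ]]
0.1 [-3.13987022e+00  1.25214620e-04  3.72769719e-01]
```

View pics/top0.png

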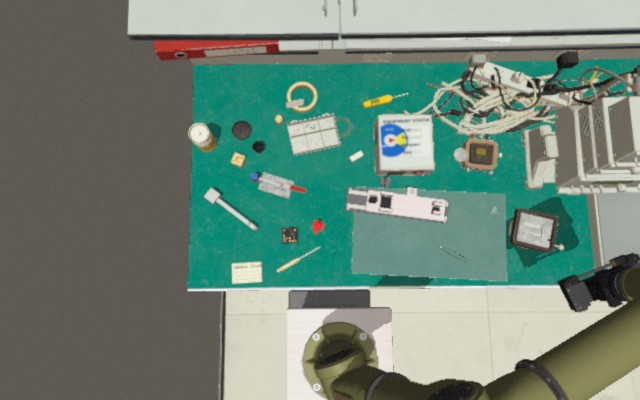

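View pics/side0.png

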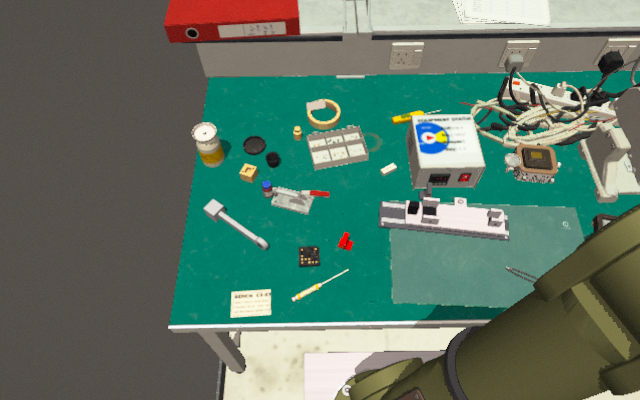

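```bash
python3 - <<'E'
import cv2
a=cv2.imread("pics/top0.png")[165:235,335:460]; b=cv2.imread("pics/side0.png")[170:250,370:520]
a=cv2.resize(a,(625,350),interpolation=cv2.INTER_CUBIC);cv2.imwrite("pics/ca.png",a)
cv2.imwrite("pics/cb.png",cv2.resize(b,(750,400),interpolation=cv2.INTER_CUBIC))
E
```

```text
(no output)
```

View pics/ca.png

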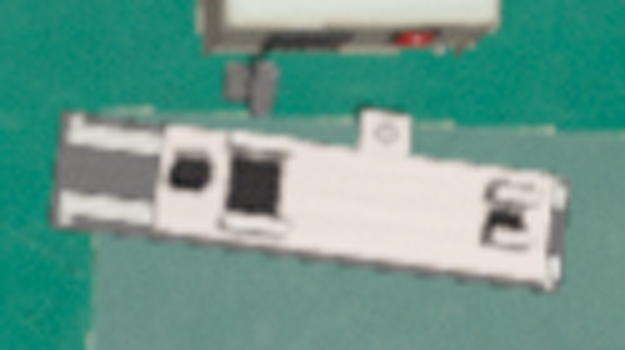

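View pics/cb.png

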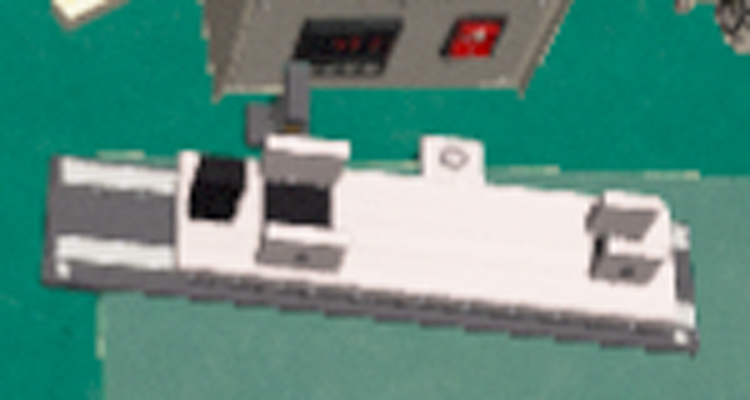

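The crops show the jig (top 397,204) with the handle on the left, so jig +x points to world +y. The mark is at top (412,191) and side (460,201). There are two stand-like things: grey steel at top (386,182) and red at top (318,227). The grey steel one beside the rails is meant. I'll confirm it in an enlarged crop.

```bash
python3 - <<'E'
import cv2,numpy as np
t=cv2.imread("pics/top0.png");s=cv2.imread("pics/side0.png")
f=lambda im,x,y,w,h,k:cv2.resize(im[y:y+h,x:x+w],(w*k,h*k),interpolation=cv2.INTER_LANCZOS4)
# top 376..426 x 172..197 @16 ; side 415..465 x 178..208(->25)
cv2.imwrite("pics/d.png",np.vstack([f(t,376,174,50,23,12),f(s,416,180,50,25,12)]))
# lever : top 200..262 x 184..234 ; side
cv2.imwrite("pics/e.png",np.hstack([f(t,200,182,62,52,6),f(s,200,196,72,52,6)]))
E
```

```text
(no output)
```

View pics/d.png

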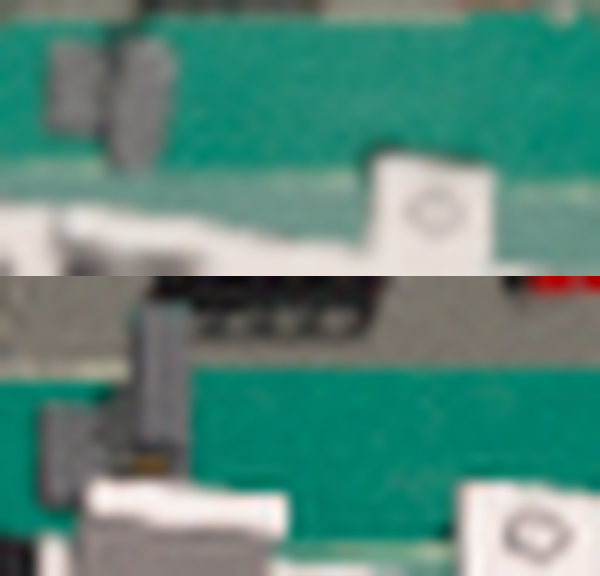

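View pics/e.png

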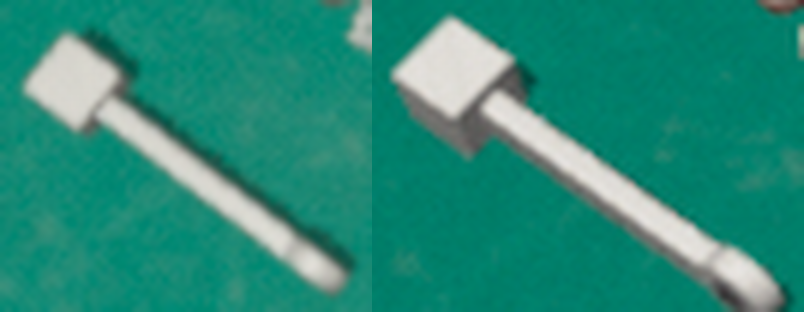

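The steel stand is confirmed: uncoated grey in both crops, with its arm over the tab line and its end at top d(137,165). The lever's heavy end is at e(75,82) and the bar runs to the eye at e(320,270). I'll back-project these now.

```bash
cat > h.py <<'E'
import numpy as np,cv2,pickle
def bp(c,px,z):
    K=np.array([[c["fx"],0,c["cx"]],[0,c["fy"],c["cy"]],[0,0,1]]);px=np.atleast_2d(np.array(px,float))
    n=cv2.undistortPoints(px[:,None],K,np.array(c["D"]))[:,0]
    V=np.array(c["view"]);R,t=V[:3,:3],V[:3,3];o=-R.T@t
    d=np.c_[n,np.ones(len(n))]@R
    return o+d*((z-o[2])/d[:,2])[:,None]
def cr(p,x,y,k): return (np.array(p,float)+.5)/k-.5+[x,y]
def load(n): return pickle.load(open(n,"rb"))
E
python3 - <<'E'
from h import *
T,S=load("top0.pkl"),load("side0.pkl")
np.set_printoptions(precision=4,suppress=True)
A=lambda p,z:bp(T,cr(p,335,165,5),z); B=lambda p,z:bp(S,cr(p,370,170,5),z)
pt=A([(165,127),(157,232),(553,175),(548,285)],.032); ps=B([(180,152),(180,268),(668,322),(668,200)],.032)
print("plate top",pt,"\nside",ps)
print("handle",A([(190,172)],.073),B([(220,160)],.073))
print("cheek pocket/fork top",A([(256,150),(256,228),(515,185),(508,242)],.062)); print(B([(307,150),(300,245),(628,207),(625,262)],.062))
m=[bp(T,cr((436,212),376,174,12),.033),bp(S,cr((538,536-276),416,180,12),.033)];print("mark",m)
print("arm far,near",bp(T,cr([(150,40),(137,165)],376,174,12),.061),bp(S,cr([(165,29),(158,169)],416,180,12),.061))
print("lever top c",bp(T,cr([(75.5,82)],200,182,6),.036),bp(T,cr([(108,108),(290,245)],200,182,6),.028))
print("lever side",bp(S,cr([(81,68)],200,196,6),.036),bp(S,cr([(123,105),(340,255)],200,196,6),.028))
# depth at lever,stand
for c,n in((T,"T"),(S,"S")):
    r=c["range_z"];print(n,(r==0).mean())
E
```

```text
plate top [[ 0.5062 -0.0939  0.032 ]
 [ 0.4411 -0.0871  0.032 ]
 [ 0.4738 -0.3308  0.032 ]
 [ 0.4062 -0.3241  0.032 ]] 
side [[ 0.5066 -0.0957  0.032 ]
 [ 0.4409 -0.0883  0.032 ]
 [ 0.4071 -0.3179  0.032 ]
 [ 0.4742 -0.3329  0.032 ]]
handle [[ 0.4724 -0.1027  0.073 ]] [[ 0.4771 -0.1054  0.073 ]]
cheek pocket/fork top [[ 0.4869 -0.1444  0.062 ]
 [ 0.4396 -0.1427  0.062 ]
 [ 0.464  -0.2989  0.062 ]
 [ 0.4297 -0.2929  0.062 ]]
[[ 0.4885 -0.1508  0.062 ]
 [ 0.4361 -0.1401  0.062 ]
 [ 0.4537 -0.2992  0.062 ]
 [ 0.424  -0.2915  0.062 ]]
mark [array([[ 0.5008, -0.2298,  0.033 ]]), array([[ 0.4997, -0.2314,  0.033 ]])]
arm far,near [[ 0.5413 -0.1533  0.061 ]
 [ 0.5093 -0.1489  0.061 ]] [[ 0.5404 -0.1541  0.061 ]
 [ 0.5062 -0.1479  0.061 ]]
lever top c [[0.4943 0.3838 0.036 ]] [[0.4819 0.3687 0.028 ]
 [0.4103 0.2749 0.028 ]]
lever side [[0.4938 0.3836 0.036 ]] [[0.4804 0.3665 0.028 ]
 [0.4097 0.2729 0.028 ]]
T 0.00398046875
S 0.00402734375
```

```bash
python3 - <<'E'
from h import *
np.set_printoptions(precision=3,suppress=True)
def cloud(c,P,n):
    K=np.array([[c["fx"],0,c["cx"]],[0,c["fy"],c["cy"]],[0,0,1]])
    u,v=np.meshgrid(np.arange(640.),np.arange(400.));nn=cv2.undistortPoints(np.c_[u.ravel(),v.ravel()][:,None],K,np.array(c["D"]))[:,0]
    Z=c["range_z"].ravel();p=np.c_[nn,np.ones(len(nn))]*Z[:,None];V=np.array(c["view"])
    return ((p-V[:3,3])@V[:3,:3])[Z>0]
for n in("top","side"):
    c=cloud(load(n+"0.pkl"),0,0)
    b=c[(c[:,2]>.03)&(c[:,0]>.53)&(c[:,0]<.75)&(c[:,1]<-.0)&(c[:,1]>-.3)]
    print(n,"box-ish: min",b.min(0),"max",b.max(0),np.percentile(b,[3,97],axis=0))
    b=b[b[:,0]>.5];f=b[b[:,0]<.575]; 
    for y in np.arange(-.26,-.02,.03):
        k=b[abs(b[:,1]-y)<.008]
        if len(k):k2=k[k[:,2]>.08];print(round(y,2),"minx",k[:,0].min(),"minx z>.08",k2[:,0].min() if len(k2) else None,"maxz",k[:,2].max())
    # all tall things
    t=c[(c[:,2]>.07)&(c[:,0]>.35)&(c[:,0]<.6)&(c[:,1]>-.3)&(c[:,1]<.5)]; print(len(t), t.min(0) if len(t) else "", t.max(0) if len(t) else "")
E
```

```text
top box-ish: min [ 0.531 -0.283  0.03 ] max [ 0.727 -0.002  0.119] [[ 0.555 -0.277  0.047]
 [ 0.719 -0.122  0.113]]
-0.26 minx 0.5541050588421266 minx z>.08 0.5581703064220765 maxz 0.11531968583225755
-0.23 minx 0.5540014060889704 minx z>.08 0.5556864646376578 maxz 0.1154431644737352
-0.2 minx 0.5525316567835781 minx z>.08 0.5562069756888175 maxz 0.11405825010461729
-0.17 minx 0.5496315840377747 minx z>.08 0.5568078238420932 maxz 0.11629664250769876
-0.14 minx 0.5313967419701476 minx z>.08 0.5528754075370726 maxz 0.11602997050682534
25875 [ 0.35  -0.282  0.07 ] [0.6   0.485 0.871]
side box-ish: min [ 0.53  -0.285  0.03 ] max [ 0.728 -0.001  0.115] [[ 0.553 -0.28   0.038]
 [ 0.715 -0.124  0.111]]
-0.26 minx 0.5524408289252102 minx z>.08 0.5549558216715519 maxz 0.11281462505495789
-0.23 minx 0.553461605749689 minx z>.08 0.5537724885066738 maxz 0.11258946277624797
-0.2 minx 0.5489953892671864 minx z>.08 0.5531058577160298 maxz 0.11245403925595537
-0.17 minx 0.548946771199028 minx z>.08 0.5541855678394912 maxz 0.11311119290257833
-0.14 minx 0.5308286124652731 minx z>.08 0.5543948705344233 maxz 0.11516232830485433
-0.02 minx 0.6622414091503941 minx z>.08 None maxz 0.031464452868309595
22403 [ 0.35  -0.285  0.07 ] [0.6   0.483 0.684]
```

```bash
python3 - <<'E'
from bench import *
import numpy as np,cv2,pickle
yaw=np.deg2rad(81.9);u=np.array([np.cos(yaw),np.sin(yaw),0])
p=np.array([.4745,-.104,.0])
c=[]
for y in(yaw,yaw-np.pi):
    q=solve_ik(p+[0,0,.2],[np.pi,0,y])
    print(y,q)
    if q is not None:c.append((abs(q[6]),y))
y=min(c)[1];o=[np.pi,0,y]
goto(p+[0,0,.19],o); servo_line(p+[0,0,.057],.12)
print(read_clock(),read_eef_pos(),read_contact_force())
close_gripper(20); a=np.array(read_eef_pos());print("gap",read_finger_gap(),a,read_contact_force())
servo_line(a+.0822*u,.05); sleep(.3)
b=np.array(read_eef_pos());print("moved",(b-a)@u,b-a,read_contact_force(),read_clock())
open_jaws(); servo_line(b+[0,0,.11],.2)
servo_line(b+[-.02,.16,.13],.25)
for n in("top","side"):
    k=camera(n);pickle.dump(k,open(n+"1.pkl","wb"));cv2.imwrite(f"pics/{n}1.png",k["pixels"])
t,s=[pickle.load(open(n+"1.pkl","rb"))["pixels"] for n in("top","side")]
f=lambda im,x,y,w,h,k:cv2.resize(im[y:y+h,x:x+w],(w*k,h*k),interpolation=cv2.INTER_LANCZOS4)
cv2.imwrite("pics/f.png",np.vstack([f(t,366,174,60,25,12),f(s,400,175,60,25,12)]))
print(read_clock())
E
```

```text
1.429424657383356 [ 0.77898238  0.00782593 -0.61499309  1.85812368  0.00471718  1.27707998
  0.02126636]
-1.7121679962064371 None
3.3583 [ 0.4751661  -0.10412448  0.0577221 ] [ 0.66329795 -0.13566266  0.26817775]
gap 0.015709929427891293 [ 0.47444577 -0.10399397  0.05699526] [ 0.01648015 -0.01870213  0.396126  ]
moved 0.08238339241499555 [1.17716409e-02 8.15382068e-02 3.77089262e-05] [ 3.38936642 -1.00033537 -2.81553567] 6.5917
9.5167
```

View pics/f.png

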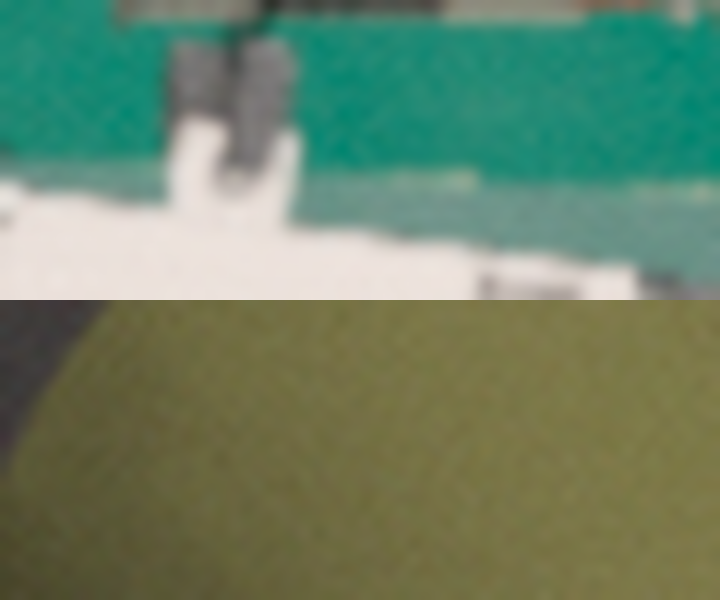

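```bash
python3 - <<'E'
from bench import *
import numpy as np,cv2,pickle
o=[np.pi,0,np.deg2rad(52.7)]
goto([.4631,.3432,.16],o)
k=camera("side");pickle.dump(k,open("side2.pkl","wb"));k2=camera("top");pickle.dump(k2,open("top2.pkl","wb"))
f=lambda im,x,y,w,h,k:cv2.resize(im[y:y+h,x:x+w],(w*k,h*k),interpolation=cv2.INTER_LANCZOS4)
s=k["pixels"];t=k2["pixels"]
cv2.imwrite("pics/g.png",np.vstack([f(s,400,175,60,25,13),f(t,366,174,60,20,13)]));print(read_clock())
E
```

```text
10.6167
```

View pics/g.png

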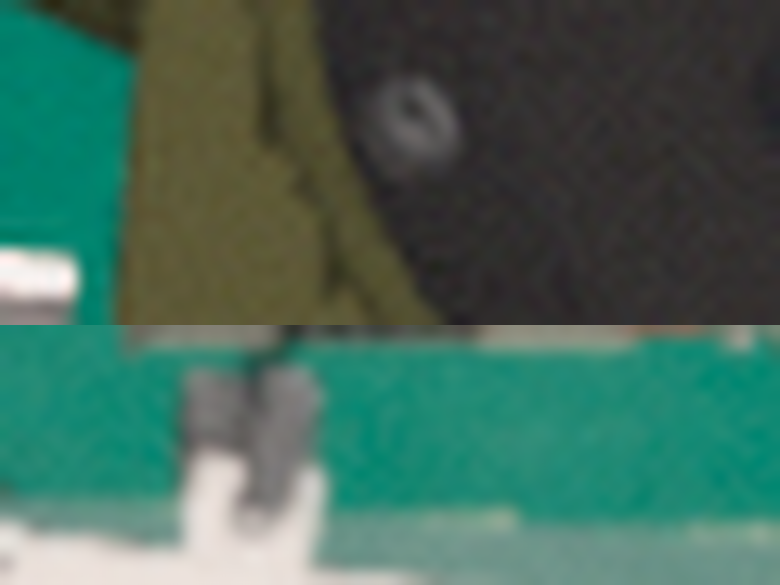

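The arm still hides the needle in the side view. I'll go back to the start pose for a clear look.

```bash
python3 - <<'E'
from bench import *
import numpy as np,cv2,pickle
set_joints([1.212, 0.321, -0.07, 1.45, 0.023, 1.371, -0.057])
f=lambda im,x,y,w,h,k:cv2.resize(im[y:y+h,x:x+w],(w*k,h*k),interpolation=cv2.INTER_LANCZOS4)
acc={}
for n in("side","top"):
    L=[camera(n) for _ in range(6)];k=L[0];k["pixels"]=np.mean([c["pixels"] for c in L],0).astype(np.uint8)
    pickle.dump(k,open(n+"2.pkl","wb"));acc[n]=k["pixels"]
cv2.imwrite("pics/i.png",np.vstack([f(acc["side"],410,178,40,20,15),f(acc["top"],370,176,40,20,15)]));print(read_clock())
E
```

```text
14.625
```

View pics/i.png

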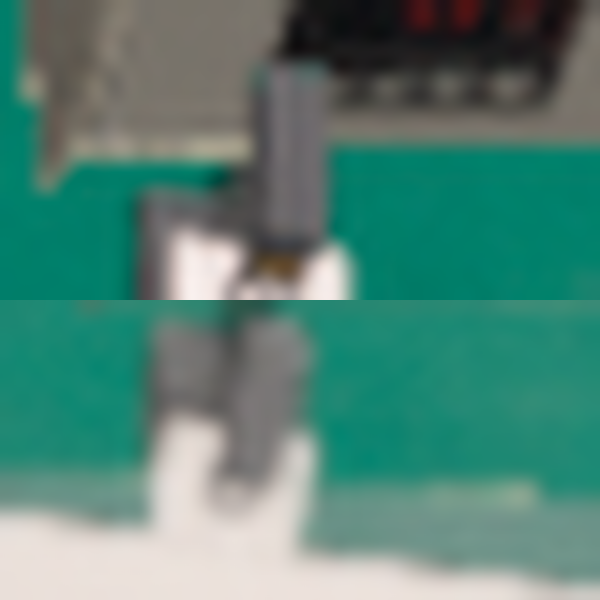

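```bash
python3 - <<'E'
from h import *
f=lambda im,x,y,w,h,k:cv2.resize(im[y:y+h,x:x+w],(w*k,h*k),interpolation=cv2.INTER_CUBIC)
cv2.imwrite("pics/j.png",np.hstack([f(load("side2.pkl")["pixels"],418,190,20,20,20),f(load("top2.pkl")["pixels"],376,178,20,20,20)]))
E
```

```text
(no output)
```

View pics/j.png

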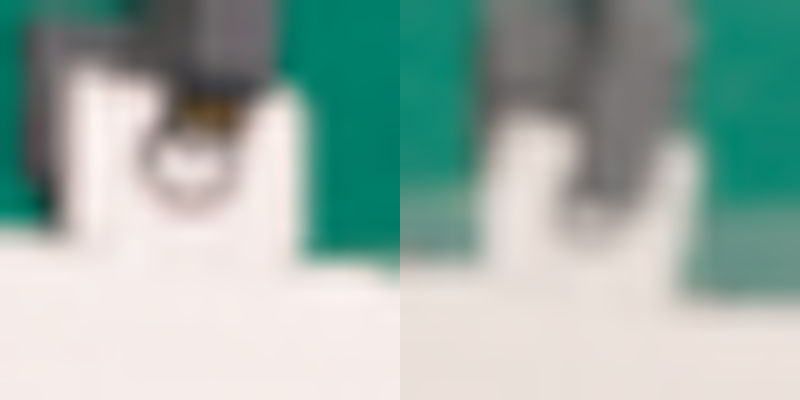

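```bash
python3 - <<'E'
from h import *
np.set_printoptions(precision=4,suppress=True)
S,T=load("side2.pkl"),load("top2.pkl");y=np.deg2rad(81.9);u=np.array([np.cos(y),np.sin(y),0]);n=np.array([-u[1],u[0],0])
def pr(l,p): print(l,p[:2],"along",p@u,"lat",p@n)
s=lambda p,z:bp(S,cr(p,418,190,20),z)[0]; t=lambda p,z:bp(T,cr(p,376,178,20),z)[0]
m=s((190,163),.033);pr("ring side",m);pr("ring top",t((590,215) and (190,208),.033))
pr("tip side",s((205,130),.038)); pr("needle up",s((210,108),.044))
pr("arm end side",s((232,85),.061));pr("arm top: end",t((213,200),.061))
# predicted pixel of tip if exactly above ring
K=np.array([[S["fx"],0,S["cx"]],[0,S["fy"],S["cy"]],[0,0,1]]);V=np.array(S["view"])
for z in(.033,.038,.044,.061):
    q=np.array([m[0],m[1],z]);p=cv2.projectPoints(q[None],cv2.Rodrigues(V[:3,:3])[0],V[:3,3],K,np.array(S["D"]))[0].ravel();print(z,(p-[418,190]+.5)*20-.5)
# same pixel positions of arm/axis in original measurement
print("lever re-measure possible; gap only")
E
```

```text
ring side [ 0.5117 -0.1499] along -0.07626102110858146 lat -0.5277276473585089
ring top [ 0.5119 -0.1477] along -0.0740685368384627 lat -0.5276461764030119
tip side [ 0.5135 -0.151 ] along -0.07717096844404478 lat -0.5296294505264695
needle up [ 0.513  -0.1504] along -0.07665610765470118 lat -0.529078150875917
arm end side [ 0.5058 -0.1489] along -0.07613868058988976 lat -0.5217294411246147
arm top: end [ 0.5087 -0.1465] along -0.07334174732410774 lat -0.5242184015958244
0.033 [190. 163.]
0.038 [197.5769 142.1083]
0.044 [206.7444 116.8318]
0.061 [233.1742  43.9652]
lever re-measure possible; gap only
```

The ring is centred under the needle to about 1 mm along the rails, in both views. Next I grip the lever.

```bash
python3 - <<'E'
from bench import *
import numpy as np
o=[np.pi,0,np.deg2rad(52.7)];g=np.array([.4631,.3432,0])
goto(g+[0,0,.15],o);servo_line(g+[0,0,.005],.1)
print(read_eef_pos(),read_contact_force())
close_gripper(45);print("gap",read_finger_gap(),read_grasp_force(),read_eef_pos())
m0=np.array(read_torque())
servo_line(g+[0,0,.065],.06);sleep(.5)
print(read_contact_force(),np.array(read_torque())-m0,read_finger_gap(),read_clock())
servo_line(g+[0,0,.22],.15);sleep(.1)
import cv2,pickle
for n in("top","side"):pickle.dump(camera(n),open(n+"3.pkl","wb"))
p=np.array([.4719,-.1137,0]);goto(p+[0,0,.22],[np.pi,0,np.deg2rad(81.9)])
servo_line(p+[0,0,.109],.05);sleep(.4)
for n in("top","side"):k=camera(n);pickle.dump(k,open(n+"4.pkl","wb"));cv2.imwrite(f"pics/{n}4.png",k["pixels"])
print(read_eef_pos(),read_eef_rot(),read_contact_force(),read_torque(),read_finger_gap(),read_clock())
E
```

```text
[0.46354558 0.34355416 0.005683  ] [ 0.69312876 -0.22855145  1.08096421]
gap 0.011949625405145598 44.99391384422779 [0.46323227 0.34309223 0.0050015 ]
[-0.36087313  0.11950741 -3.85487321] [0.03686959 0.09606509 0.07071047] 0.011319740765150623 22.4833
[ 0.47188659 -0.11367785  0.10897939] [-3.14155384e+00 -2.31208491e-05  1.42944915e+00] [-0.34858999 -0.60833223 -5.23426761] [-0.04093708 -0.03402334 -0.00340553] 0.011693429484495543 28.4083
```

I've used all my picture views, so I'll check the held lever numerically with the depth data.

```bash
python3 - <<'E'
from h import *
np.set_printoptions(precision=4,suppress=True)
y=np.deg2rad(81.9);u=np.array([np.cos(y),np.sin(y)]);n=np.array([-u[1],u[0]])
def cloud(c):
    K=np.array([[c["fx"],0,c["cx"]],[0,c["fy"],c["cy"]],[0,0,1]])
    a,b=np.meshgrid(np.arange(640.),np.arange(400.));nn=cv2.undistortPoints(np.c_[a.ravel(),b.ravel()][:,None],K,np.array(c["D"]))[:,0]
    Z=c["range_z"].ravel();p=np.c_[nn,np.ones(len(nn))]*Z[:,None];V=np.array(c["view"]);return (p-V[:3,3])@V[:3,:3]
for s in("top","side"):
    c=cloud(load(s+"4.pkl"));A=c[:,:2]@u+.0721;L=c[:,:2]@n+.4832   # cradle frame
    for nm,lo,hi in(("heavy",.045,.115),("bar",-.055,-.0),("eye",-.115,-.058)):
        k=(A>lo)&(A<hi)&(abs(L)<.035)&(c[:,2]>.115)&(c[:,2]<.155)
        if k.sum()<3: print(s,nm,k.sum());continue
        zt=c[k,2]; 
        print(s,nm,k.sum(),"along",A[k].min(),A[k].max(),"lat",L[k].min(),L[k].max(),"med",np.median(L[k]),"z",np.percentile(zt,[10,50,90]))
    # cheeks now
    for nm,lo,hi in(("pocket",.05,.105),("fork",-.105,-.05),("handle",.1,.14)):
        k=(A>lo)&(A<hi)&(abs(L)<.04)&(c[:,2]>.054)&(c[:,2]<.08)
        if k.sum()>3: print(s,nm,k.sum(),"along",A[k].min(),A[k].max(),"lat",np.sort(L[k]).round(3)[[0,-1]])
# cheeks before: original scene, shifted by .0824
for s in("top","side"):
    c=cloud(load(s+"2.pkl"));A=c[:,:2]@u+.0721;L=c[:,:2]@n+.4832
    for nm,lo,hi in(("pocket",.05,.1),("fork",-.105,-.05),("handle",.105,.14)):
        k=(A>lo)&(A<hi)&(abs(L)<.045)&(c[:,2]>(.066 if nm=="handle" else .057))&(c[:,2]<.08)
        if k.sum()>3: print("pre",s,nm,k.sum(),"along",A[k].min(),A[k].max(),"mid",A[k].mean(),"lat",L[k].min(),L[k].max(),"mid",(L[k].min()+L[k].max())/2)
E
```

```text
top heavy 184 along 0.055203371488943824 0.09955774482223324 lat -0.015781244955626494 0.021111725624745836 med 0.003232010197915608 z [0.1287 0.138  0.1418]
top bar 0
top eye 0
top pocket 38 along 0.05809813004409045 0.09503944439457668 lat [-0.027  0.03 ]
top handle 47 along 0.10718982779458205 0.12905864864723576 lat [-0.007  0.01 ]
side heavy 328 along 0.04851203052527493 0.09621762610776219 lat -0.018846378886319515 0.02076617342000686 med 0.006339518554749957 z [0.1212 0.1384 0.1412]
side bar 68 along -0.0489019764385754 -0.02404550496124465 lat -0.007345409116286616 0.008363374921453559 med 0.004085240069828605 z [0.1191 0.1306 0.1339]
side eye 0
side pocket 80 along 0.05265649168355393 0.10467059117455196 lat [-0.006  0.029]
side fork 29 along -0.07933616906313132 -0.06728169909194046 lat [-0.013  0.017]
side handle 94 along 0.1024498531623331 0.12654897157002187 lat [-0.009  0.008]
pre top pocket 64 along 0.057725874435263114 0.09525997818044296 mid 0.07690512369633098 lat -0.027886872595019485 0.030315852584581637 mid 0.0012144899947810761
pre top fork 47 along -0.09411900597897974 -0.06659941925104063 mid -0.07988966009610399 lat -0.015185757489073692 0.01805123601025793 mid 0.0014327392605921196
pre top handle 38 along 0.10697852209679473 0.1291980465636685 mid 0.1178943362411529 lat -0.005942754467646472 0.008976717071750462 mid 0.001516981302051995
pre side pocket 120 along 0.05283235007866345 0.09129533932899343 mid 0.07218464243859818 lat -0.032053358300247414 0.028474096997611886 mid -0.001789630651317764
pre side fork 86 along -0.09484781737022516 -0.0668858267306276 mid -0.08085654145420676 lat -0.018983652839542564 0.017885480605991988 mid -0.0005490861167752881
pre side handle 60 along 0.10500627858600917 0.12511782426772358 mid 0.11487391681297283 lat -0.009069076878225668 0.007394998762966065 mid -0.0008370390576298015
```

```bash
python3 -c "
from bench import *
print(read_finger_gap(),read_joint_velocities(),read_clock());print(finish_job())"
```

```text
0.011693429484495543 [ 8.24189860e-05  2.16042569e-04  1.38299545e-04 -3.39276134e-04
 -1.20751438e-03  1.09191613e-03  3.58924893e-04] 28.4083
the job is handed in; nothing more can be done
None
```

I handed the job in at 28.4 s: by my camera and depth readings, the ring mark is within about 2–3 mm of the needle tip in plan and the lever is held still and level about 4 cm above the cradle, over pocket and fork. No verdict came back, and the eye end was hidden from both cameras, so its position is inferred from the heavy end and bar.

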